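# Cap the three mop markers before their nibs dry out

### The arm

A 6-joint arm with a two-finger parallel gripper is mounted at the origin on the work surface. World frame = base frame: x ahead of the robot, y to its left, z up, the work surface at z = 0. Lengths are in m, angles in rad, forces in N, time in s.
With the tool pointing down it reaches from about 0.225 to 0.875 m from the base axis. Payload 3.4 kg.
Tool frame: the origin (TCP) lies between the finger pads; the fingertips stand 19 mm ahead of it and the grasp point (between the pads) is the TCP; z points along the fingers, y is the line along which they close (so a half turn about z gives the same grasp; the last joint's range is limited). The gripper opens to 85 mm and grips with 20 to 120 N. Pads are 22 mm wide; open, the fingers measure 114 mm over their backs; the gripper's body (76 mm by 85 mm) begins 54 mm behind the grasp point. The pads swing forward as they close: fully open they stand 13 mm farther back than shut.
Start: joints at [-1.236, 0.276, 1.505, -0, 1.361, -0.121], TCP at [0.253, -0.516, 0.225] pointing down, gripper open.
Joint ranges: [-2.89, 2.89], [-0.75, 2.08], [0.22, 2.7], [-1.18, 4.32], [0.11, 2.71], [-2.7, 2.7]. Speed limits (rad/s): [2.57, 2.57, 3.14, 3.14, 3.14, 3.14].

### API

Orientations are given as a unit quaternion [w, x, y, z].
In Python, from rig import get_state, imaging, ticket gives the robot as it stands. The module is installed in compiled form; this text tells all that it offers.
- The arm moves only by the shell command python3 -m inch 'ROWS' [FORCE]. ROWS is JSON, a list of rows, each an object with "claw": the opening, from -1 (shut) to 1 (fully open); "travel": the shift along the world's x, y, z in units of 200 mm (1.0 is 200 mm), a list of three; "turn": the turn about the world's z in units of 180 degrees (1.0 is 180 degrees). A call has 1 to 5 rows; each row is the pose to reach, as a shift and turn from the pose commanded when the call began, turning the shorter way round; what a row does not reach only later rows make up. A row lasts 1/10 s, in which the tool goes at most 50 mm and 8.59 degrees, less where a joint would pass 70% of its speed; a pose out of reach is approached as far as the arm can. A call with a number of a shift or a turn outside -1 to 1 is refused whole. A call with a gripper value outside its range is refused whole. The fingers move at their own pace and stop on an object; FORCE is the grip in N (left out, the last holds). Time passes only in rows, so rows that repeat a pose let the fingers close. It gives the time, the measured TCP pose, the force, the opening and the grip force at its end, in the units of the state.
- get_state(): the state, without advancing time (a new reading comes with each control period).
- imaging.get_image(name): name is "scene" or "top"; returns the picture (480x640x3 uint8, red, green, blue); there is no depth.
- imaging.camera_params(name): a dict with "camera_matrix" (3x3 intrinsics, pixels), "cam_to_world" (4x4, takes a point from camera to world coordinates). Camera axes: x right, y down, z forward; pixel columns grow to the right and rows downward; lengths in m; the calibration is good to about 2 mm. A picture is of the moment at which its call begins. camera_params takes no time and is no camera call.
- ticket.sign_off(): hands the job in; it is judged then, once.
The state is a dict: "clock": time; "qpos": joint angles; "qd": joint speeds; "effort": joint torques, N m; "position": TCP position; "ee_rot": TCP orientation; "contact_force": force on the tool from outside, world axes, zero at the start; "moment": the same for the moment, N m; "width": finger opening in m; "gripper_force": force on a finger pad.
Only numpy, scipy, OpenCV 4.12 (cv2) and the standard library are available. Lean on these libraries where they do the work, as an engineer would, in place of code of your own. Each camera call takes 0.05 s, during which the arm holds its last target. There are 200 camera calls.

### The job

The three mop markers in the wooden block have been left open: close each with the cap that belongs to it. The caps look alike but fit only one marker each, so try them on: a wrong cap stops well short, the right one goes down until its rim meets the barrel's shoulder. Leave all three capped fully home and upright in the block, and do not knock over or push about the drink, cans, pens and phone.

Things in the scene. Friction and masses are not known exactly. Their poses are not given: they have to be found in the camera images.
- cap_a_mid (a point): centre (half-way up, 29 mm above the rim of its mouth; z up its axis) of one of three round black push-on caps, alike outside: 46 mm diameter, 58 mm tall, 35 g, standing mouth down on the table at the start. Inside they differ: mouths 26, 31, 36 mm across with hollows 47.5, 38.5, 29.5 mm deep, in that order; which one this is, is not told
- cap_b_mid (a point): centre (half-way up, 29 mm above the rim of its mouth; z up its axis) of one of three round black push-on caps, alike outside: 46 mm diameter, 58 mm tall, 35 g, standing mouth down on the table at the start. Inside they differ: mouths 26, 31, 36 mm across with hollows 47.5, 38.5, 29.5 mm deep, in that order; which one this is, is not told
- cap_c_mid (a point): centre (half-way up, 29 mm above the rim of its mouth; z up its axis) of one of three round black push-on caps, alike outside: 46 mm diameter, 58 mm tall, 35 g, standing mouth down on the table at the start. Inside they differ: mouths 26, 31, 36 mm across with hollows 47.5, 38.5, 29.5 mm deep, in that order; which one this is, is not told
- well_left (a point): centre of the mouth of the left hole of the block, at its top face; axes as the block's. An open mop marker stands in it nib up, on the hole's axis within 1 mm: black barrel 46 mm diameter, its flat shoulder 50 mm above this point; on it a narrower white collar 22 mm tall, then a grey felt nib. Which marker stands in which hole varies; sizes under the block
- well_middle (a point): centre of the mouth of the middle hole of the block, at its top face; axes as the block's. An open mop marker stands in it nib up, on the hole's axis within 1 mm: black barrel 46 mm diameter, its flat shoulder 50 mm above this point; on it a narrower white collar 22 mm tall, then a grey felt nib. Which marker stands in which hole varies; sizes under the block
- well_right (a point): centre of the mouth of the right hole of the block, at its top face; axes as the block's. An open mop marker stands in it nib up, on the hole's axis within 1 mm: black barrel 46 mm diameter, its flat shoulder 50 mm above this point; on it a narrower white collar 22 mm tall, then a grey felt nib. Which marker stands in which hole varies; sizes under the block
- stand: wooden block 78 x 250 x 65 mm, fixed, origin under its centre, z up; three holes 85 mm apart in a row along its y (left is +y). The three mop markers in it, smallest first: collars 24, 29, 34 mm diameter (top edge bevelled 1 mm), nibs 14, 19, 24 mm diameter with tips 46, 37, 28 mm above the barrel's shoulder. A cap with too small a mouth stops on the collar, one too shallow stops on the nib, at least 7 mm short
- cup: bystander, to be left where it is: iced drink in a clear cup with white lid and straw, 96 mm diameter, 129 mm tall (straw to 195 mm); origin at the centre of its underside
- can_1: bystander, to be left where it is: spray can, 65 mm diameter, 190 mm tall; origin at the centre of its underside
- can_2: bystander, to be left where it is: spray can, 65 mm diameter, 190 mm tall; origin at the centre of its underside
- liner_1: bystander, to be left where it is: fat closed pen lying flat, 28 mm diameter, 145 mm long along its x; origin at the centre of its underside
- liner_2: bystander, to be left where it is: slimmer closed pen lying flat among the caps, 20 mm diameter, 140 mm long along its x; origin at the centre of its underside
- phone: bystander, to be left where it is: phone lying flat, 148 x 72 x 9 mm; origin at the centre of its underside
There are look-alikes about, which are no part of the job. What is shaped like the part that bears cap_a_mid but purple or white is not meant.

How it is judged:
At the end, for the whole second after the job is handed in: All three caps are fully home, each on a marker standing in the block: cap centre within 8 mm of a hole's axis and 79 mm above the hole's mouth (+4, -6 mm; a wrong pairing stops at least 7 mm high), upright within 0.12 rad, and stay so (((horizontal distance between cap_a_mid and well_left below 0.008 m and z of cap_a_mid in the frame of well_left between 0.073 and 0.083 m) or (horizontal distance between cap_a_mid and well_middle below 0.008 m and z of cap_a_mid in the frame of well_middle between 0.073 and 0.083 m) or (horizontal distance between cap_a_mid and well_right below 0.008 m and z of cap_a_mid in the frame of well_right between 0.073 and 0.083 m)) and ((horizontal distance between cap_b_mid and well_left below 0.008 m and z of cap_b_mid in the frame of well_left between 0.073 and 0.083 m) or (horizontal distance between cap_b_mid and well_middle below 0.008 m and z of cap_b_mid in the frame of well_middle between 0.073 and 0.083 m) or (horizontal distance between cap_b_mid and well_right below 0.008 m and z of cap_b_mid in the frame of well_right between 0.073 and 0.083 m)) and ((horizontal distance between cap_c_mid and well_left below 0.008 m and z of cap_c_mid in the frame of well_left between 0.073 and 0.083 m) or (horizontal distance between cap_c_mid and well_middle below 0.008 m and z of cap_c_mid in the frame of well_middle between 0.073 and 0.083 m) or (horizontal distance between cap_c_mid and well_right below 0.008 m and z of cap_c_mid in the frame of well_right between 0.073 and 0.083 m)) and angle between each of cap_a_mid, cap_b_mid, cap_c_mid's own z axis and vertical below 0.12 rad); the robot touches nothing.
It fails at once if the drink or a spray can is knocked over (angle between any of cup, can_1, can_2's own z axis and vertical above 0.5 rad).
It fails at once if the drink, a spray can, a closed pen or the phone is moved by more than 40 mm (distance of any of cup, can_1, can_2, liner_1, liner_2, phone from where it was at the start of the episode above 0.04 m).
It also fails if it takes over 72 s, if anything falls off the work surface, if the arm or the gripper's body presses on something with over 40 N, if the wrist force passes 120 N, or if a joint passes its speed limit or range.

## Working session

There is one attempt and no reset: what is moved stays moved. The work goes in short steps, Python scripts to look and compute and a shell command to move; the robot and the scene stay as the last step left them, time stands still between calls to the robot, and variables do not carry over. Pictures are saved under pics/ and viewed, at most 10 in all, crops included, and the job is handed in when it is done.

```bash
mkdir -p pics; cat > h.py <<'E'
import numpy as np, cv2
from rig import get_state, imaging, ticket
def snap(cam,fn=None):
    im=imaging.get_image(cam)[:,:,::-1].copy()
    if fn: cv2.imwrite('pics/'+fn,im)
    return im
def plane(cam,u,v,z):
    p=imaging.camera_params(cam);K=np.array(p['camera_matrix']);T=np.array(p['cam_to_world'])
    d=T[:3,:3]@np.linalg.solve(K,[u,v,1.]);o=T[:3,3]
    return o+d*(z-o[2])/d[2]
def proj(cam,P):
    p=imaging.camera_params(cam);K=np.array(p['camera_matrix']);T=np.linalg.inv(np.array(p['cam_to_world']))
    q=K@(T[:3,:3]@np.array(P)+T[:3,3]);return q[:2]/q[2]
E
python3 - <<'E'
from h import *
snap('scene','s0.png');snap('top','t0.png')
for c in('scene','top'):
    p=imaging.camera_params(c);print(np.round(p['cam_to_world'],3),np.round(p['camera_matrix'],0))
s=get_state();print(s['clock'],s['width'],s['ee_rot'])
E
```

```text
[[-0.482  0.569 -0.666  1.482]
 [ 0.876  0.301 -0.377  0.574]
 [-0.014 -0.765 -0.644  0.963]
 [ 0.     0.     0.     1.   ]] [[530.   0. 323.]
 [  0. 530. 239.]
 [  0.   0.   1.]]
[[ 0.04  -0.975  0.22   0.368]
 [-0.999 -0.041  0.002  0.057]
 [ 0.007 -0.22  -0.976  1.062]
 [ 0.     0.     0.     1.   ]] [[454.   0. 322.]
 [  0. 454. 239.]
 [  0.   0.   1.]]
0.1 0.08547761528595396 [-8.22043428e-04  9.74138730e-01  2.25949218e-01 -9.83485248e-05]
```

View pics/s0.png

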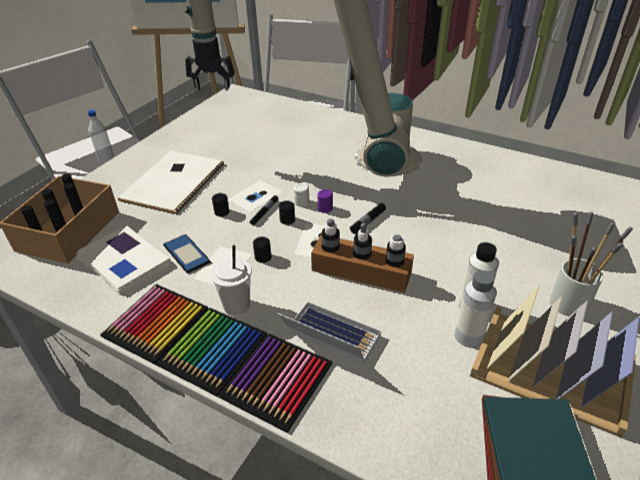

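View pics/t0.png

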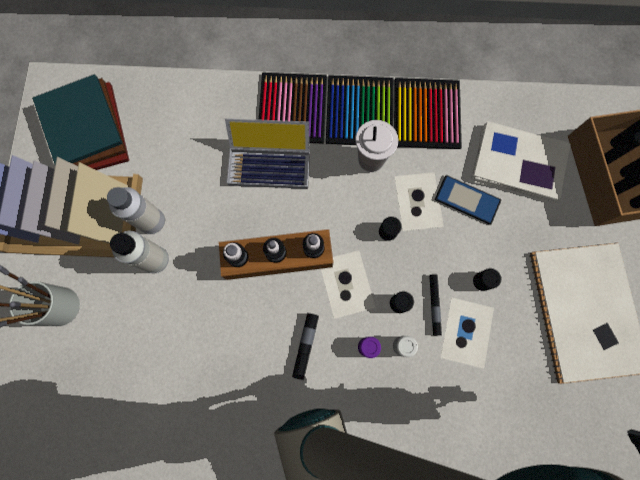

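The black caps stand at about (390,229), (402,301) and (487,279) in the top view. The purple (370,347) and white (406,346) ones are look-alikes, and the dots on the papers are printed. I'll confirm this in one crop, with measurements.

```bash
python3 - <<'E'
from h import *
t=cv2.imread('pics/t0.png');s=cv2.imread('pics/s0.png')
a=cv2.resize(t[205:325,210:510],None,fx=2.6,fy=2.6,interpolation=cv2.INTER_CUBIC)
b=cv2.resize(s[180:290,205:425],None,fx=2.6,fy=2.6,interpolation=cv2.INTER_CUBIC)
c=np.zeros((a.shape[0]+b.shape[0],a.shape[1],3),np.uint8);c[:a.shape[0]]=a;c[a.shape[0]:,:b.shape[1]]=b
cv2.imwrite('pics/c0.png',c)
for cam,im,pts in(('top',t,[(390,229),(402,301),(487,279)]),('scene',s,[(262,249),(287,212),(221,204)])):
    m=(im.max(2)<45).astype(np.uint8)
    n,l,st,ce=cv2.connectedComponentsWithStats(m)
    for u,v in pts:
        k=l[v,u];x,y,w,h,ar=st[k];print(cam,(u,v),st[k],np.round(ce[k],1),np.round(plane(cam,*ce[k],.029),4))
for cam,im,(x0,y0,x1,y1) in(('top',t,(218,228,335,278)),('scene',s,(310,215,415,270))):
    sub=im[y0:y1,x0:x1].astype(int);m=((sub.min(2)>120)&(sub.max(2)-sub.min(2)<40)).astype(np.uint8)
    n,l,st,ce=cv2.connectedComponentsWithStats(m)
    for k in range(1,n):
        if st[k][4]>8: print(cam,st[k]+[x0,y0,0,0,0],np.round(ce[k]+[x0,y0],1),np.round(plane(cam,*(ce[k]+[x0,y0]),.13),4))
# block: brown mask min-area rect
hsv=cv2.cvtColor(t,cv2.COLOR_BGR2HSV);m=cv2.inRange(hsv,(5,90,50),(20,255,255));m[:225]=0;m[285:]=0;m[:,:212]=0;m[:,340:]=0
r=cv2.minAreaRect(cv2.findNonZero(m));print(r)
E
```

```text
top (390, 229) [379 217  22  23 381] [389.3 228.3] [ 0.6324 -0.0965  0.029 ]
top (402, 301) [390 292  23  21 380] [401.  302.1] [ 0.461  -0.1243  0.029 ]
top (487, 279) [473 269  27  22 448] [486.3 279.5] [ 0.5205 -0.3198  0.029 ]
scene (262, 249) [254 237  17  26 354] [261.9 249.5] [ 0.6316 -0.0951  0.029 ]
scene (287, 212) [279 202  16  23 298] [286.7 212.5] [ 0.4613 -0.1228  0.029 ]
scene (221, 204) [213 194  16  23 289] [220.4 204.6] [ 0.5203 -0.3184  0.029 ]
top [ 218  228  117   50 1455] [279.8 247. ] [0.5565 0.1476 0.13  ]
top [310 235  10  14  58] [316.  242.7] [0.5688 0.0724 0.13  ]
top [268 241  11  11  51] [274.6 247.1] [0.5557 0.1585 0.13  ]
top [224 243  17  16 123] [233.3 251.1] [0.5437 0.2442 0.13  ]
scene [310 215  55  55 853] [331.5 227. ] [0.5701 0.0837 0.13  ]
scene [ 369  215   46   55 1195] [395.5 233.2] [0.5183 0.2348 0.13  ]
scene [358 229   6  11  42] [359.9 234.4] [0.5632 0.1593 0.13  ]
((275.00628662109375, 254.21925354003906), (37.927894592285156, 112.51280212402344), 83.1572265625)
```

View pics/c0.png

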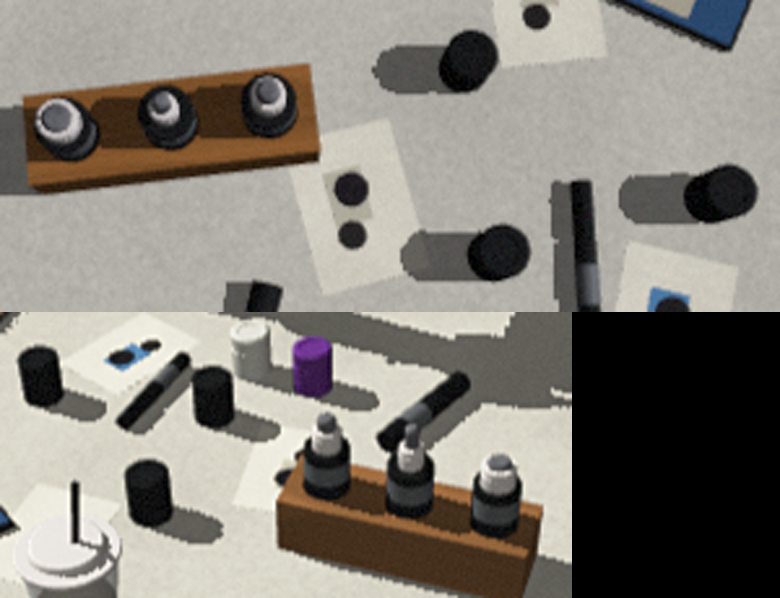

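```bash
python3 - <<'E'
from h import *
Z=[.143,.161,.152]
T=[(231.9,250),(272.3,244.6),(313.8,240)];S=[(396.5,236.5),(363.5,226.2),(330.4,220.8)]
A=np.array([plane('top',*p,z)[:2] for p,z in zip(T,Z)]);B=np.array([plane('scene',*p,z)[:2] for p,z in zip(S,Z)])
print(A.round(4),B.round(4))
for M in(A,B,(A+B)/2):
    d=M[0]-M[2];u=d/np.linalg.norm(d);c=M.mean(0);print(np.linalg.norm(d),np.degrees(np.arctan2(-u[0],u[1])),(c+np.outer([.085,0,-.085],u)).round(4))
# silhouette of barrel+white: collar width rows in scene
s=cv2.imread('pics/s0.png')
for v in (222,226,230,234,238,242): print(v,s[v,318:410].max(1).tolist())
q=get_state()['ee_rot'];print(q)
E
```

```text
[[0.5434 0.2447]
 [0.5545 0.1602]
 [0.5695 0.0767]] [[0.5436 0.247 ]
 [0.5654 0.1689]
 [0.574  0.0828]]
0.1699706377921609 8.840475679536029 [[0.5427 0.2445]
 [0.5558 0.1605]
 [0.5689 0.0765]]
0.16702391874673161 10.510807266082072 [[0.5455 0.2498]
 [0.561  0.1662]
 [0.5765 0.0826]]
0.1684793795431307 9.668338170129461 [[0.5441 0.2472]
 [0.5584 0.1634]
 [0.5727 0.0796]]
222 [218, 215, 217, 215, 216, 216, 219, 219, 199, 114, 106, 101, 90, 69, 57, 52, 138, 220, 227, 222, 224, 221, 219, 219, 220, 224, 223, 221, 221, 221, 221, 221, 220, 223, 226, 225, 181, 128, 70, 31, 21, 24, 21, 37, 63, 68, 64, 54, 52, 53, 53, 42, 59, 84, 98, 101, 96, 100, 101, 100, 94, 97, 94, 110, 179, 186, 222, 222, 217, 218, 215, 212, 215, 217, 216, 218, 216, 217, 219, 217, 218, 219, 217, 219, 219, 218, 217, 219, 220, 219, 218, 216]
226 [238, 236, 238, 237, 237, 239, 231, 236, 238, 229, 205, 104, 78, 79, 95, 98, 115, 108, 155, 229, 230, 223, 220, 220, 220, 220, 219, 221, 220, 223, 225, 204, 130, 69, 29, 20, 26, 22, 23, 19, 17, 14, 43, 103, 94, 75, 63, 54, 65, 102, 104, 105, 99, 100, 101, 97, 99, 96, 89, 111, 185, 2
[... 1265 characters left out ...]
 91, 28, 10, 1, 57, 194, 225, 221, 220, 220, 222, 220, 218, 219, 219, 217, 218, 221, 221, 219, 218, 217, 219, 240, 240, 179, 118, 113, 109, 111, 117, 114, 102, 79, 69, 183, 224, 223, 220, 218, 218, 220, 222]
242 [145, 144, 144, 122, 87, 80, 71, 65, 57, 54, 55, 55, 57, 57, 57, 58, 55, 53, 53, 50, 46, 64, 162, 163, 160, 161, 165, 160, 161, 164, 163, 163, 162, 164, 162, 131, 46, 22, 28, 29, 30, 32, 32, 32, 47, 43, 31, 19, 22, 28, 15, 22, 2, 47, 179, 223, 221, 218, 218, 220, 219, 217, 219, 217, 218, 216, 219, 221, 229, 225, 128, 98, 240, 218, 199, 205, 214, 221, 189, 202, 198, 220, 199, 160, 113, 101, 194, 228, 223, 221, 219, 222]
[-8.22043428e-04  9.74138730e-01  2.25949218e-01 -9.83485248e-05]
```

```bash
python3 -m inch '[{"claw":1,"travel":[0.17,0.17,0],"turn":0.045},{"claw":1,"travel":[0.34,0.34,0],"turn":0.09},{"claw":1,"travel":[0.51,0.51,0],"turn":0.135},{"claw":1,"travel":[0.68,0.68,0],"turn":0.18},{"claw":1,"travel":[0.85,0.85,0],"turn":0.225}]' 40
python3 -m inch '[{"claw":1,"travel":[0.17,0.17,0],"turn":0.045},{"claw":1,"travel":[0.34,0.34,0],"turn":0.09},{"claw":1,"travel":[0.51,0.51,0],"turn":0.135},{"claw":1,"travel":[0.68,0.68,-0.1],"turn":0.18},{"claw":1,"travel":[0.85,0.85,-0.2],"turn":0.18}]'
```

```text
clock: 0.6
position: [0.424, -0.3447, 0.2247]
ee_rot: [-0.0, 0.834, 0.551, -0.0]
contact_force: [0.2, -1.0, -0.1]
width: 0.0859
gripper_force: 0.0
clock: 1.1
position: [0.5918, -0.1775, 0.1865]
ee_rot: [0.001, 0.648, 0.761, 0.0]
contact_force: [0.7, -0.8, 0.8]
width: 0.0853
gripper_force: 0.0
```

```bash
python3 - <<'E'
from h import *
C=(.5558,.1605)
for n,c in(('L',(.5427,.2445)),('M',C),('R',(.5689,.0765))):
    print(n,[ (proj('scene',(*c,z)).round(1).tolist(),proj('top',(*c,z)).round(1).tolist()) for z in(.115,.137)])
E
```

```text
L [([394.8, 244.8], [234.4, 252.9]), ([395.5, 237.9], [232.5, 250.9])]
M [([361.5, 237.5], [274.4, 248.5]), ([361.8, 230.7], [273.4, 246.4])]
R [([329.2, 230.5], [314.1, 244.1]), ([329.2, 223.7], [314.0, 241.9])]
```

```bash
python3 -m inch '[{"claw":1,"travel":[0.1,0.2,-0.1],"turn":0},{"claw":1,"travel":[0.195,0.4,-0.2],"turn":0},{"claw":1,"travel":[0.195,0.4,-0.4],"turn":0},{"claw":1,"travel":[0.195,0.4,-0.6],"turn":0},{"claw":1,"travel":[0.195,0.4,-0.745],"turn":0}]'
python3 -m inch '[{"claw":-1,"travel":[0,0,0],"turn":0},{"claw":-1,"travel":[0,0,0],"turn":0},{"claw":-1,"travel":[0,0,0],"turn":0},{"claw":-1,"travel":[0,0,0],"turn":0},{"claw":-1,"travel":[0,0,0],"turn":0}]' 40
```

```text
clock: 1.6
position: [0.6279, -0.0978, 0.0346]
ee_rot: [-0.002, 0.649, 0.761, -0.001]
contact_force: [-0.6, -0.3, 0.0]
width: 0.0854
gripper_force: 0.0
clock: 2.1
position: [0.6309, -0.0996, 0.0398]
ee_rot: [0.002, 0.649, 0.76, 0.001]
contact_force: [0.6, -0.6, 4.5]
width: 0.0439
gripper_force: 41.1
```

```bash
python3 -c "
from h import *
s=get_state();print(s['position'],s['contact_force'],s['width'])"
python3 -m inch '[{"claw":-1,"travel":[0,0,0.15],"turn":0},{"claw":-1,"travel":[0,0,0.4],"turn":0},{"claw":-1,"travel":[0,0,0.65],"turn":0},{"claw":-1,"travel":[0,0,0.9],"turn":0},{"claw":-1,"travel":[0,0,0.975],"turn":0}]'
python3 -m inch '[{"claw":-1,"travel":[-0.06,0.23,0],"turn":0},{"claw":-1,"travel":[-0.12,0.46,0],"turn":0},{"claw":-1,"travel":[-0.18,0.69,0],"turn":0},{"claw":-1,"travel":[-0.24,0.92,0],"turn":0},{"claw":-1,"travel":[-0.24,0.92,0],"turn":0}]'
python3 -m inch '[{"claw":-1,"travel":[-0.07,0.18,0],"turn":0},{"claw":-1,"travel":[-0.14,0.365,0],"turn":0},{"claw":-1,"travel":[-0.14,0.365,0],"turn":0},{"claw":-1,"travel":[-0.14,0.365,0],"turn":0}]'
python3 - <<'E'
from h import *
for i in range(4):
    t=snap('top','t1.png') if i==0 else snap('scene','s1.png') if i==1 else None
    s=get_state();print(np.round(s['position'],4),s['width'])
    if i==2: snap('top')
t=cv2.imread('pics/t1.png');s=cv2.imread('pics/s1.png')
a=cv2.resize(t[200:300,210:340],None,fx=4,fy=4,interpolation=cv2.INTER_CUBIC);b=cv2.resize(s[160:260,310:420],None,fx=3,fy=4,interpolation=cv2.INTER_CUBIC)
b=cv2.resize(s[180:280,310:410][:, :],(270*1,270),interpolation=cv2.INTER_CUBIC) if 0 else cv2.resize(s[165:265,320:390],None,fx=4,fy=4,interpolation=cv2.INTER_CUBIC)
cv2.imwrite('pics/c1.png',np.hstack([a,b]))
E
```

```text
[ 0.63086079 -0.09961297  0.03979381] [ 0.62346912 -0.6451654   4.52577868] 0.04393169886399881
clock: 2.6
position: [0.632, -0.0998, 0.2403]
ee_rot: [0.006, 0.649, 0.76, 0.003]
contact_force: [-0.2, -0.5, -0.5]
width: 0.0441
gripper_force: 41.0
clock: 3.1
position: [0.5791, 0.0905, 0.2336]
ee_rot: [-0.001, 0.647, 0.762, 0.001]
contact_force: [-0.0, -0.6, 0.4]
width: 0.0443
gripper_force: 41.0
clock: 3.5
position: [0.5533, 0.158, 0.2332]
ee_rot: [0.001, 0.649, 0.761, 0.0]
contact_force: [-1.0, -0.7, -0.2]
width: 0.0441
gripper_force: 41.0
[0.5537 0.1573 0.2331] 0.04372461393911238
[0.5539 0.1569 0.233 ] 0.04412888909387389
[0.5539 0.1569 0.233 ] 0.04412888909387389
[0.554  0.1567 0.2328] 0.04387600809725197
```

View pics/c1.png

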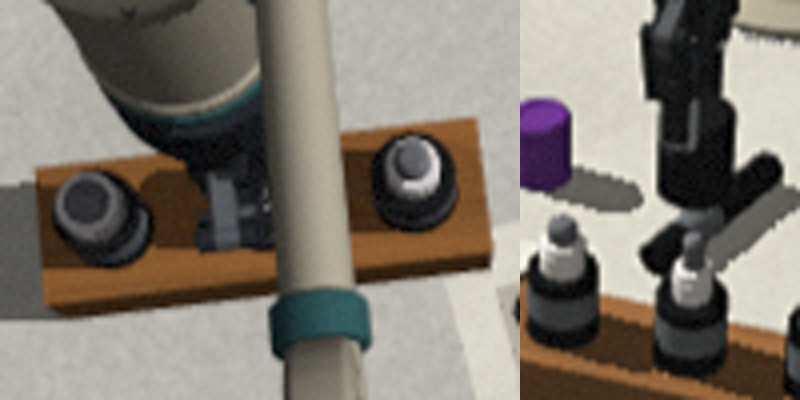

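```bash
python3 - <<'E'
from h import *
s=cv2.imread('pics/s1.png').astype(int).max(2);s0=cv2.imread('pics/s0.png').astype(int).max(2)
for v in range(190,217,2): print(v,s[v,350:380].tolist())
print()
for v in range(240,258,3): print(v,s[v,348:378].tolist())
print('cap at tcp', proj('scene',(.554,.157,.233-.036)),proj('scene',(.554,.157,.233)), 'mark',proj('scene',(.5558,.1605,.100)),proj('scene',(.5558,.1605,.161)))
E
```

```text
190 [216, 186, 180, 183, 130, 57, 11, 16, 25, 23, 19, 21, 31, 75, 60, 33, 31, 30, 30, 29, 30, 66, 145, 210, 227, 223, 219, 221, 220, 224]
192 [217, 217, 221, 224, 187, 87, 26, 19, 26, 20, 24, 25, 56, 85, 65, 34, 33, 31, 32, 24, 31, 24, 23, 84, 204, 223, 221, 220, 221, 222]
194 [218, 214, 214, 218, 147, 67, 24, 22, 25, 21, 22, 23, 63, 83, 61, 32, 32, 33, 26, 29, 31, 27, 13, 43, 175, 231, 227, 222, 221, 222]
196 [217, 216, 219, 223, 139, 61, 24, 29, 24, 29, 18, 31, 69, 88, 57, 30, 28, 32, 31, 26, 20, 17, 7, 53, 198, 229, 222, 221, 221, 221]
198 [218, 215, 219, 225, 141, 62, 21, 15, 23, 25, 19, 24, 67, 87, 46, 28, 22, 20, 20, 9, 18, 17, 0, 66, 225, 228, 223, 222, 220, 221]
200 [220, 220, 223, 229, 117, 57, 48, 36, 37, 26, 28, 35, 83, 82, 40, 18, 12, 18, 13, 12, 21, 12, 2, 75, 234, 229, 223, 222, 222, 222]
202 [218, 218, 224, 228, 102, 34, 35, 48, 46, 60, 46, 50, 68, 52, 21, 17, 19, 19, 15, 23, 15, 4, 9, 89, 229, 226, 224, 227, 228, 228]
204 [222, 222, 224, 234, 101, 23, 20, 26, 27, 19, 17, 21, 15, 19, 20, 15, 16, 20, 21, 15, 20, 12, 14, 95, 228, 231, 230, 187, 104, 55]
206 [222, 224, 22
[... 980 characters left out ...]
29, 33, 25, 22, 20, 14, 9, 64, 214, 226, 222, 219, 220, 220]
246 [63, 68, 110, 113, 118, 95, 87, 81, 73, 45, 24, 20, 15, 14, 14, 8, 18, 14, 22, 29, 34, 44, 47, 53, 154, 161, 157, 173, 171, 180]
249 [66, 69, 67, 70, 65, 51, 65, 77, 74, 63, 59, 54, 57, 54, 57, 55, 56, 56, 55, 53, 56, 52, 47, 69, 163, 166, 161, 164, 163, 160]
252 [67, 67, 66, 68, 67, 27, 11, 49, 59, 66, 61, 57, 55, 55, 55, 58, 56, 54, 55, 56, 52, 42, 21, 37, 63, 65, 63, 64, 69, 71]
255 [68, 64, 63, 67, 64, 38, 16, 12, 10, 13, 11, 22, 21, 18, 19, 18, 14, 7, 20, 15, 4, 10, 18, 49, 66, 73, 67, 67, 69, 67]
cap at tcp [361.60382443 210.37638953] [362.11769577 198.12669335] mark [361.25643004 242.09209632] [362.08694414 223.00851632]
```

```bash
python3 -m inch '[{"claw":-1,"travel":[0,0,-0.12],"turn":0},{"claw":-1,"travel":[0,0,-0.24],"turn":0},{"claw":-1,"travel":[0,0,-0.26],"turn":0},{"claw":-1,"travel":[0,0,-0.28],"turn":0},{"claw":-1,"travel":[0,0,-0.28],"turn":0}]'
python3 -m inch '[{"claw":-1,"travel":[0,0,-0.02],"turn":0},{"claw":-1,"travel":[0,0,-0.04],"turn":0},{"claw":-1,"travel":[0,0,-0.04],"turn":0}]'
```

```text
clock: 4.15
position: [0.554, 0.1575, 0.177]
ee_rot: [0.0, 0.65, 0.76, 0.0]
contact_force: [-0.6, -0.5, -0.9]
width: 0.0438
gripper_force: 41.0
clock: 4.45
position: [0.5534, 0.158, 0.1685]
ee_rot: [0.0, 0.649, 0.761, 0.0]
contact_force: [-0.1, 0.1, -1.7]
width: 0.0439
gripper_force: 41.0
```

```bash
python3 -m inch '[{"claw":-1,"travel":[0,0,-0.015],"turn":0},{"claw":-1,"travel":[0,0,-0.03],"turn":0},{"claw":-1,"travel":[0,0,-0.03],"turn":0}]'
python3 -m inch '[{"claw":-1,"travel":[0,0,-0.015],"turn":0},{"claw":-1,"travel":[0,0,-0.015],"turn":0}]'
```

```text
clock: 4.75
position: [0.5534, 0.158, 0.1624]
ee_rot: [0.0, 0.649, 0.761, 0.0]
contact_force: [1.2, 0.3, -0.3]
width: 0.044
gripper_force: 41.1
clock: 4.95
position: [0.5546, 0.1582, 0.162]
ee_rot: [0.001, 0.649, 0.761, 0.002]
contact_force: [-2.1, -0.0, 9.1]
width: 0.0439
gripper_force: 42.1
```

```bash
python3 -m inch '[{"claw":-1,"travel":[0,0,0.2],"turn":0},{"claw":-1,"travel":[0,0,0.35],"turn":0},{"claw":-1,"travel":[0.03,-0.21,0.35],"turn":0},{"claw":-1,"travel":[0.065,-0.42,0.35],"turn":0},{"claw":-1,"travel":[0.065,-0.42,0.35],"turn":0}]'
python3 - <<'E'
from h import *
snap('top','t2.png');snap('scene','s2.png');p=get_state();print(np.round(p['position'],4),p['contact_force'])
t=cv2.imread('pics/t2.png');s=cv2.imread('pics/s2.png')
a=cv2.resize(t[200:300,210:340],None,fx=4,fy=4,interpolation=cv2.INTER_CUBIC);b=cv2.resize(s[165:265,300:370],None,fx=4,fy=4,interpolation=cv2.INTER_CUBIC)
cv2.imwrite('pics/c2.png',np.hstack([a,b]))
g=s.astype(int).max(2)
for v in (200,204,208,236,242,250): print(v,g[v,316:350].tolist())
E
```

```text
clock: 5.45
position: [0.5672, 0.0694, 0.2298]
ee_rot: [0.001, 0.651, 0.759, -0.001]
contact_force: [0.4, 1.0, -0.5]
width: 0.0439
gripper_force: 41.5
[0.5662 0.0733 0.2294] [-0.25756328  0.26962345 -0.04250932]
200 [230, 185, 140, 96, 29, 27, 20, 25, 19, 20, 13, 22, 19, 20, 18, 19, 20, 20, 18, 22, 13, 3, 77, 226, 226, 221, 221, 218, 220, 219, 219, 218, 222, 220]
204 [102, 82, 108, 99, 38, 25, 18, 19, 23, 20, 13, 19, 21, 20, 18, 21, 20, 22, 23, 8, 8, 15, 93, 234, 229, 221, 223, 223, 220, 222, 222, 222, 221, 221]
208 [100, 80, 84, 101, 75, 44, 22, 14, 18, 14, 18, 13, 17, 24, 22, 21, 8, 18, 6, 21, 20, 48, 99, 169, 171, 167, 174, 225, 228, 226, 225, 222, 221, 221]
236 [236, 243, 139, 74, 151, 131, 64, 25, 21, 16, 24, 29, 30, 31, 36, 32, 23, 20, 13, 12, 24, 15, 17, 93, 227, 226, 223, 223, 223, 221, 222, 222, 223, 222]
242 [77, 144, 144, 145, 148, 124, 86, 80, 71, 62, 54, 58, 54, 58, 57, 61, 51, 52, 55, 55, 54, 49, 46, 66, 165, 166, 163, 165, 164, 163, 165, 163, 166, 166]
250 [159, 155, 146, 145, 144, 147, 136, 96, 50, 25, 8, 4, 18, 13, 17, 20, 19, 27, 11, 25, 15, 37, 56, 65, 71, 69, 66, 69, 64, 69, 64, 71, 69, 71]
```

View pics/c2.png

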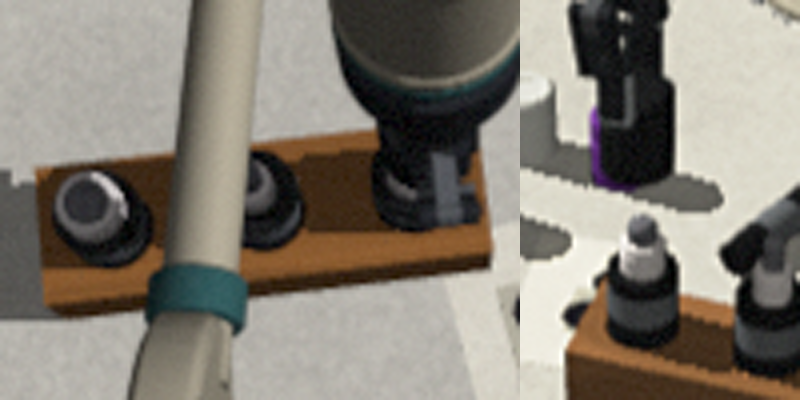

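```bash
python3 -m inch '[{"claw":-1,"travel":[0,0.005,0],"turn":0},{"claw":-1,"travel":[0,0.005,-0.12],"turn":0},{"claw":-1,"travel":[0,0.005,-0.24],"turn":0},{"claw":-1,"travel":[0,0.005,-0.25],"turn":0},{"claw":-1,"travel":[0,0.005,-0.26],"turn":0}]'
python3 -m inch '[{"claw":-1,"travel":[0,0,-0.015],"turn":0},{"claw":-1,"travel":[0,0,-0.03],"turn":0},{"claw":-1,"travel":[0,0,-0.03],"turn":0}]'
```

```text
clock: 6.05
position: [0.5662, 0.076, 0.1776]
ee_rot: [-0.0, 0.649, 0.761, -0.0]
contact_force: [-0.7, -0.1, -0.1]
width: 0.0438
gripper_force: 41.5
clock: 6.35
position: [0.5688, 0.0754, 0.1759]
ee_rot: [0.003, 0.649, 0.761, 0.003]
contact_force: [-2.3, 1.1, 13.2]
width: 0.0441
gripper_force: 42.7
```

```bash
python3 - <<'E'
from h import *
s=get_state();print(s['moment'],s['contact_force'],s['position'])
E
python3 -m inch '[{"claw":-1,"travel":[-0.01,0,0.01],"turn":0},{"claw":-1,"travel":[-0.01,0,0.01],"turn":0},{"claw":-1,"travel":[-0.01,0,0.0],"turn":0}]'
python3 - <<'E'
from h import *
s=get_state();print(s['moment'],s['contact_force'],s['position'])
E
```

```text
[0.14647364 0.1499798  0.00118128] [-2.28106189  1.114055   13.24109148] [0.56876263 0.07542723 0.17591943]
clock: 6.65
position: [0.5674, 0.0753, 0.1757]
ee_rot: [0.003, 0.649, 0.761, 0.003]
contact_force: [-0.9, -0.0, 21.9]
width: 0.0439
gripper_force: 43.5
[ 0.14684933 -0.11139583  0.0235527 ] [-0.87322107 -0.03796378 21.89887183] [0.56743197 0.07528217 0.17569311]
```

```bash
python3 -m inch '[{"claw":-1,"travel":[0.004,0.006,0.02],"turn":0},{"claw":-1,"travel":[0.004,0.008,0.02],"turn":0},{"claw":-1,"travel":[0.004,0.008,0.005],"turn":0},{"claw":-1,"travel":[0.004,0.008,0],"turn":0}]'
python3 - <<'E'
from h import *
s=get_state();print(s['moment'])
E
```

```text
clock: 7.05
position: [0.5672, 0.077, 0.1761]
ee_rot: [0.002, 0.649, 0.761, 0.002]
contact_force: [-4.2, 0.6, 26.7]
width: 0.0439
gripper_force: 43.8
[0.1507617  0.54769927 0.04732618]
```

```bash
python3 -m inch '[{"claw":-1,"travel":[-0.004,0.007,0.02],"turn":0},{"claw":-1,"travel":[-0.004,0.007,0.03],"turn":0},{"claw":-1,"travel":[-0.004,0.007,0.01],"turn":0},{"claw":-1,"travel":[-0.004,0.007,0],"turn":0}]'
python3 - <<'E'
from h import *
s=get_state();print(s['moment'])
E
```

```text
clock: 7.45
position: [0.5663, 0.0785, 0.176]
ee_rot: [0.002, 0.649, 0.76, 0.002]
contact_force: [-6.6, -0.2, 33.3]
width: 0.0441
gripper_force: 44.4
[0.32892293 0.87505276 0.04998939]
```

```bash
python3 -m inch '[{"claw":-1,"travel":[0,0,0.1],"turn":0},{"claw":-1,"travel":[0,0,0.2],"turn":0},{"claw":-1,"travel":[0,0,0.2],"turn":0},{"claw":-1,"travel":[0,0,0.2],"turn":0},{"claw":-1,"travel":[0,0,0.2],"turn":0}]'
python3 - <<'E'
from h import *
s=get_state();print(s['moment'],s['contact_force'],s['position'])
snap('top','t3.png');s=snap('scene','s3.png')
t=cv2.imread('pics/t3.png')
b=cv2.resize(s[175:265,295:365],None,fx=5.5,fy=5.5,interpolation=cv2.INTER_CUBIC);a=cv2.resize(t[205:295,275:345],None,fx=5.5,fy=5.5,interpolation=cv2.INTER_CUBIC)
cv2.imwrite('pics/c3.png',np.hstack([a,b]))
g=s.astype(int).max(2)
for v in range(196,220,3): print(v,g[v,316:350].tolist())
E
```

```text
clock: 7.95
position: [0.5634, 0.0779, 0.2097]
ee_rot: [-0.001, 0.649, 0.76, -0.001]
contact_force: [-0.3, -0.9, -0.4]
width: 0.0441
gripper_force: 41.6
[-0.03207308  0.00202342 -0.015201  ] [-0.32744751 -0.91937969 -0.36939521] [0.56335916 0.07789611 0.20971015]
196 [220, 162, 129, 155, 154, 153, 103, 34, 25, 25, 23, 24, 21, 54, 89, 65, 31, 32, 29, 33, 26, 37, 27, 17, 14, 82, 220, 219, 214, 213, 218, 219, 219, 218]
199 [227, 185, 116, 92, 81, 73, 79, 27, 21, 19, 29, 20, 23, 56, 87, 64, 35, 21, 21, 25, 23, 17, 18, 18, 8, 86, 229, 224, 221, 218, 219, 219, 219, 221]
202 [102, 96, 121, 110, 83, 71, 85, 54, 43, 61, 60, 56, 61, 82, 90, 52, 24, 12, 15, 20, 15, 12, 13, 7, 14, 87, 232, 227, 218, 219, 221, 219, 220, 220]
205 [97, 86, 112, 99, 87, 78, 72, 33, 19, 24, 28, 18, 25, 9, 19, 23, 23, 19, 17, 17, 23, 12, 16, 14, 12, 89, 234, 230, 222, 222, 221, 223, 220, 222]
208 [101, 83, 84, 98, 87, 78, 69, 31, 24, 23, 17, 12, 16, 19, 17, 13, 13, 15, 21, 16, 21, 27, 5, 13, 9, 63, 179, 226, 229, 224, 226, 223, 221, 220]
211 [121, 183, 106, 92, 93, 78, 67, 30, 21, 19, 22, 16, 21, 15, 16, 18, 18, 16, 17, 24, 16, 14, 12, 17, 7, 46, 100, 102, 97, 96, 100, 97, 100, 163]
214 [221, 220, 221, 222, 222, 225, 227, 199, 77, 15, 12, 14, 22, 11, 17, 20, 18, 9, 19, 17, 9, 18, 12, 17, 40, 92, 98, 102, 100, 99, 98, 97, 96, 92]
217 [221, 222, 220, 221, 221, 221, 221, 223, 228, 224, 190, 183, 149, 71, 57, 22, 37, 56, 74, 98, 110, 182, 190, 115, 105, 105, 106, 104, 105, 99, 102, 110, 185, 194]
```

View pics/c3.png

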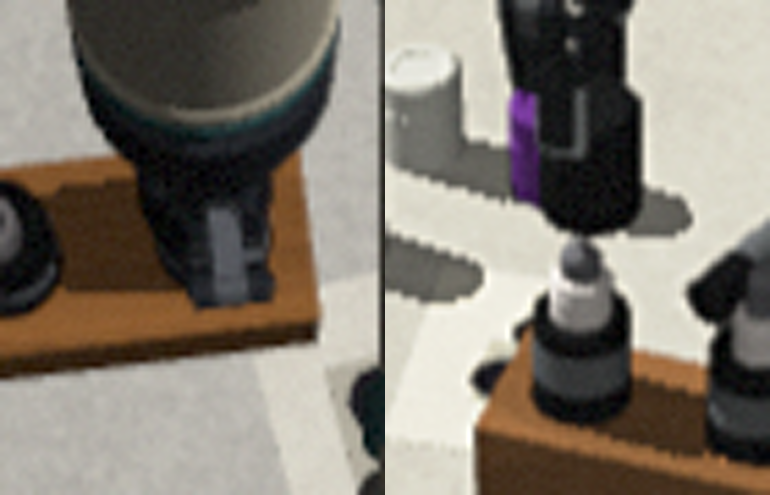

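```bash
python3 - <<'E'
from h import *
from scipy.optimize import least_squares
s=cv2.imread('pics/s3.png').astype(int).max(2)
print('cap col',[ (v,s[v,330:334].tolist()) for v in range(213,222)])
print('barrel',[ (v,s[v,328:333].tolist()) for v in range(230,256)])
a=np.linspace(0,2*np.pi,721)
def low(x,y,z,r):
    P=[proj('scene',(x+r*np.cos(t),y+r*np.sin(t),z)) for t in a[::4]]
    return max(p[1] for p in P)
def col(x,y,z):return proj('scene',(x,y,z))[0]
print('pred cap low at meas',low(.5634,.0779,.1708,.023),col(.5634,.0779,.195))
print('pred marker base low, collar low',low(.5689,.0765,.065,.023),low(.5689,.0765,.115,.0145),col(.5689,.0765,.1))
print('sens v row/mm',low(.5689+.000876,.0765+.000482,.065,.023)-low(.5689,.0765,.065,.023), low(.5634+.000876,.0779+.000482,.1708,.023))
E
```

```text
cap col [(213, [10, 17, 22, 14]), (214, [17, 20, 18, 9]), (215, [20, 14, 10, 17]), (216, [13, 12, 11, 1]), (217, [57, 22, 37, 56]), (218, [108, 82, 134, 190]), (219, [95, 70, 115, 185]), (220, [104, 54, 55, 102]), (221, [113, 67, 51, 58])]
barrel [(230, [135, 119, 120, 121, 120]), (231, [123, 117, 121, 123, 118]), (232, [112, 119, 120, 116, 120]), (233, [118, 117, 122, 122, 123]), (234, [93, 107, 110, 105, 98]), (235, [49, 67, 66, 63, 49]), (236, [30, 30, 29, 31, 22]), (237, [20, 25, 20, 20, 21]), (238, [16, 20, 17, 22, 15]), (239, [9, 18, 12, 16, 21]), (240, [51, 37, 37, 40, 39]), (241, [58, 53, 55, 51, 54]), (242, [51, 54, 56, 55, 56]), (243, [54, 56, 56, 54, 53]), (244, [53, 53, 52, 55, 57]), (245, [58, 54, 57, 53, 55]), (246, [51, 58, 55, 55, 56]), (247, [32, 39, 36, 38, 35]), (248, [19, 17, 19, 21, 14]), (249, [15, 8, 17, 15, 17]), (250, [13, 20, 20, 24, 10]), (251, [26, 21, 21, 13, 12]), (252, [96, 94, 50, 62, 53]), (253, [138, 138, 123, 126, 122]), (254, [152, 151, 152, 153, 150]), (255, [161, 155, 155, 155, 150])]
pred cap low at meas 217.59801950469233 330.6187924365493
pred marker base low, collar low 251.2974677755357 234.12441828362168 329.2696572895902
sens v row/mm 0.25875618264541345 217.849835220078
```

```bash
python3 -m inch '[{"claw":-1,"travel":[0.04,0,0],"turn":0},{"claw":-1,"travel":[0.04,0,-0.1],"turn":0},{"claw":-1,"travel":[0.04,0,-0.15],"turn":0},{"claw":-1,"travel":[0.04,0,-0.17],"turn":0},{"claw":-1,"travel":[0.04,0,-0.18],"turn":0}]'
python3 -m inch '[{"claw":-1,"travel":[0,0,-0.01],"turn":0},{"claw":-1,"travel":[0,0,-0.01],"turn":0}]'
python3 -c "
from h import *
print(get_state()['moment'])"
```

```text
clock: 8.55
position: [0.5721, 0.0779, 0.175]
ee_rot: [-0.0, 0.649, 0.76, -0.0]
contact_force: [-1.1, -0.4, -0.1]
width: 0.0439
gripper_force: 41.6
clock: 8.75
position: [0.5725, 0.0779, 0.1739]
ee_rot: [0.0, 0.649, 0.761, 0.0]
contact_force: [0.7, -0.7, -1.1]
width: 0.044
gripper_force: 41.6
[-0.06836149  0.07521236 -0.01436336]
```

No contact below the collar top, so it is entering.

```bash
python3 -m inch '[{"claw":-1,"travel":[0,0,-0.015],"turn":0},{"claw":-1,"travel":[0,0,-0.03],"turn":0},{"claw":-1,"travel":[0,0,-0.045],"turn":0},{"claw":-1,"travel":[0,0,-0.045],"turn":0}]'
python3 -c "
from h import *
print(get_state()['moment'])"
```

```text
clock: 9.15
position: [0.572, 0.0779, 0.1641]
ee_rot: [-0.0, 0.649, 0.76, -0.0]
contact_force: [-0.2, -0.4, 0.2]
width: 0.0441
gripper_force: 41.6
[-0.14853873  0.07509606  0.04816192]
```

```bash
python3 -m inch '[{"claw":-1,"travel":[0,0,-0.02],"turn":0},{"claw":-1,"travel":[0,0,-0.04],"turn":0},{"claw":-1,"travel":[0,0,-0.055],"turn":0},{"claw":-1,"travel":[0,0,-0.065],"turn":0},{"claw":-1,"travel":[0,0,-0.065],"turn":0}]'
python3 -c "
from h import *
print(get_state()['moment'])"
```

```text
clock: 9.65
position: [0.5723, 0.0776, 0.1547]
ee_rot: [0.001, 0.649, 0.761, 0.0]
contact_force: [-5.2, -0.8, 16.7]
width: 0.0442
gripper_force: 43.1
[-0.20015359  1.21603659 -0.03954645]
```

```bash
python3 -m inch '[{"claw":1,"travel":[0,0,0.02],"turn":0},{"claw":1,"travel":[0,0,0.02],"turn":0},{"claw":1,"travel":[0,0,0.02],"turn":0},{"claw":1,"travel":[0,0,0.2],"turn":0},{"claw":1,"travel":[0,0,0.42],"turn":0}]'
python3 -m inch '[{"claw":1,"travel":[-0.11,-0.21,0],"turn":0},{"claw":1,"travel":[-0.22,-0.42,0],"turn":0},{"claw":1,"travel":[-0.33,-0.63,0],"turn":0},{"claw":1,"travel":[-0.44,-0.84,0],"turn":0},{"claw":1,"travel":[-0.56,-1,0],"turn":0}]'
python3 - <<'E'
from h import *
s=snap('scene','s4.png');print(get_state()['position'])
g=s.astype(int).max(2)
for v in (205,210,214,240): print(v,g[v,316:350].tolist())
print([(v,int(g[v,330])) for v in range(196,240,2)])
E
```

```text
clock: 10.15
position: [0.5708, 0.078, 0.2336]
ee_rot: [-0.003, 0.649, 0.76, -0.002]
contact_force: [0.1, -0.1, 0.1]
width: 0.0857
gripper_force: 0.0
clock: 10.65
position: [0.4596, -0.1241, 0.2351]
ee_rot: [0.0, 0.65, 0.76, -0.0]
contact_force: [0.6, 0.1, -0.0]
width: 0.0851
gripper_force: 0.0
[ 0.4554873  -0.12798935  0.23503057]
205 [98, 83, 114, 96, 87, 68, 69, 72, 70, 75, 70, 70, 69, 65, 65, 55, 75, 229, 230, 225, 226, 226, 225, 225, 222, 221, 222, 223, 220, 221, 218, 222, 221, 221]
210 [90, 105, 66, 91, 78, 75, 68, 63, 55, 40, 26, 23, 25, 23, 33, 26, 23, 28, 36, 36, 59, 74, 102, 100, 98, 98, 94, 103, 97, 104, 165, 167, 172, 220]
214 [219, 219, 221, 225, 226, 108, 32, 24, 28, 30, 32, 29, 33, 27, 31, 35, 33, 32, 31, 38, 32, 31, 15, 27, 99, 101, 99, 99, 100, 98, 98, 98, 97, 88]
240 [113, 126, 148, 142, 143, 130, 86, 79, 71, 58, 48, 41, 37, 35, 42, 35, 39, 40, 50, 46, 53, 46, 47, 78, 168, 169, 162, 160, 162, 162, 166, 172, 182, 190]
[(196, 80), (198, 62), (200, 63), (202, 64), (204, 64), (206, 65), (208, 53), (210, 33), (212, 34), (214, 31), (216, 36), (218, 30), (220, 22), (222, 17), (224, 10), (226, 16), (228, 21), (230, 12), (232, 15), (234, 14), (236, 17), (238, 14)]
```

```bash
python3 -m inch '[{"claw":1,"travel":[0.02,0,-0.2],"turn":0},{"claw":1,"travel":[0.02,0,-0.42],"turn":0},{"claw":1,"travel":[0.02,0,-0.64],"turn":0},{"claw":1,"travel":[0.02,0,-0.86],"turn":0},{"claw":1,"travel":[0.02,0,-0.98],"turn":0}]'
python3 -m inch '[{"claw":1,"travel":[0,0,0],"turn":0},{"claw":-1,"travel":[0,0,0],"turn":0},{"claw":-1,"travel":[0,0,0],"turn":0},{"claw":-1,"travel":[0,0,0],"turn":0},{"claw":-1,"travel":[0,0,0],"turn":0}]'
python3 -m inch '[{"claw":-1,"travel":[0,0,0],"turn":0},{"claw":-1,"travel":[0,0,0],"turn":0}]'
```

```text
clock: 11.2
position: [0.4621, -0.1209, 0.0362]
ee_rot: [-0.003, 0.649, 0.76, -0.001]
contact_force: [-0.2, 1.0, -0.2]
width: 0.0853
gripper_force: 0.0
clock: 11.7
position: [0.4658, -0.1226, 0.0416]
ee_rot: [0.002, 0.649, 0.761, 0.001]
contact_force: [-0.4, -0.4, 4.2]
width: 0.0438
gripper_force: 40.0
clock: 11.9
position: [0.4658, -0.1226, 0.0416]
ee_rot: [0.002, 0.649, 0.761, 0.001]
contact_force: [-0.2, 0.8, 6.2]
width: 0.0442
gripper_force: 40.2
```

```bash
python3 -m inch '[{"claw":-1,"travel":[0,0,0.15],"turn":0},{"claw":-1,"travel":[0,0,0.4],"turn":0},{"claw":-1,"travel":[0,0,0.65],"turn":0},{"claw":-1,"travel":[0,0,0.9],"turn":0},{"claw":-1,"travel":[0,0,0.97],"turn":0}]'
python3 -m inch '[{"claw":-1,"travel":[0.06,0.2,0],"turn":0},{"claw":-1,"travel":[0.12,0.4,0],"turn":0},{"claw":-1,"travel":[0.18,0.6,0],"turn":0},{"claw":-1,"travel":[0.24,0.8,0],"turn":0},{"claw":-1,"travel":[0.3,1,0],"turn":0}]'
python3 -m inch '[{"claw":-1,"travel":[0.08,0.22,0],"turn":0},{"claw":-1,"travel":[0.16,0.44,0],"turn":0},{"claw":-1,"travel":[0.16,0.44,0],"turn":0},{"claw":-1,"travel":[0.16,0.44,0],"turn":0},{"claw":-1,"travel":[0.16,0.44,0],"turn":0}]'
cat >> h.py <<'E'
def align(cx,bx,rows_c,rows_b,fn):
    s=snap('scene',fn);p=get_state();print(np.round(p['position'],4),np.round(p['contact_force'],1))
    g=s.astype(int).max(2)
    for v in rows_c: print(v,g[v,cx-16:cx+16].tolist())
    for v in rows_b: print(v,g[v,bx-16:bx+16].tolist())
    print('low',[(v,g[v,cx-1:cx+2].tolist()) for v in range(206,226)])
E
python3 -c "
from h import *
align(363,362,(200,204,208),(241,243),'s5.png')"
```

```text
clock: 12.4
position: [0.4673, -0.1232, 0.2407]
ee_rot: [0.006, 0.649, 0.761, 0.002]
contact_force: [0.6, -0.4, -1.0]
width: 0.044
gripper_force: 41.0
clock: 12.9
position: [0.5247, 0.0796, 0.2349]
ee_rot: [0.001, 0.649, 0.76, 0.001]
contact_force: [0.8, -0.1, -1.2]
width: 0.0436
gripper_force: 41.1
clock: 13.4
position: [0.556, 0.1652, 0.2341]
ee_rot: [0.0, 0.649, 0.76, -0.0]
contact_force: [-0.1, 0.1, -0.3]
width: 0.0441
gripper_force: 41.1
[0.556  0.1649 0.2341] [ 0.5 -0.  -0.1]
200 [217, 218, 220, 219, 220, 220, 225, 229, 104, 26, 67, 40, 22, 29, 19, 27, 21, 33, 88, 83, 36, 18, 14, 13, 15, 10, 0, 69, 227, 230, 224, 221]
204 [219, 219, 220, 219, 220, 220, 225, 231, 102, 26, 24, 26, 22, 22, 16, 23, 27, 46, 40, 22, 12, 15, 20, 17, 3, 22, 12, 86, 233, 233, 188, 105]
208 [223, 220, 221, 218, 220, 221, 225, 229, 81, 16, 19, 21, 19, 17, 17, 14, 16, 4, 16, 21, 14, 19, 20, 21, 11, 16, 15, 18, 23, 19, 14, 10]
241 [162, 161, 161, 160, 164, 166, 186, 134, 40, 11, 9, 2, 20, 31, 71, 86, 89, 84, 87, 79, 47, 19, 12, 10, 0, 45, 178, 223, 217, 219, 220, 218]
243 [163, 164, 161, 163, 162, 167, 169, 106, 37, 17, 14, 15, 27, 29, 31, 30, 31, 26, 29, 27, 23, 21, 18, 21, 0, 63, 213, 226, 221, 221, 222, 220]
low [(206, [19, 19, 17]), (207, [24, 14, 18]), (208, [14, 16, 4]), (209, [21, 23, 13]), (210, [18, 21, 10]), (211, [17, 23, 13]), (212, [21, 15, 7]), (213, [17, 17, 20]), (214, [16, 5, 15]), (215, [17, 18, 20]), (216, [24, 15, 21]), (217, [11, 12, 13]), (218, [36, 28, 18]), (219, [89, 80, 69]), (220, [100, 94, 77]), (221, [83, 79, 61]), (222, [61, 71, 59]), (223, [113, 111, 104]), (224, [140, 130, 111]), (225, [126, 110, 81])]
```

```bash
python3 -m inch '[{"claw":-1,"travel":[0.0135,-0.004,0],"turn":0},{"claw":-1,"travel":[0.0135,-0.004,-0.13],"turn":0},{"claw":-1,"travel":[0.0135,-0.004,-0.25],"turn":0},{"claw":-1,"travel":[0.0135,-0.004,-0.27],"turn":0},{"claw":-1,"travel":[0.0135,-0.004,-0.28],"turn":0}]'
python3 -m inch '[{"claw":-1,"travel":[0,0,-0.015],"turn":0},{"claw":-1,"travel":[0,0,-0.015],"turn":0}]'
python3 -c "
from h import *
print(get_state()['moment'])"
```

```text
clock: 13.95
position: [0.559, 0.1643, 0.1775]
ee_rot: [-0.0, 0.65, 0.76, -0.0]
contact_force: [-0.6, -0.3, 0.1]
width: 0.0439
gripper_force: 41.1
clock: 14.15
position: [0.559, 0.1649, 0.1757]
ee_rot: [0.0, 0.649, 0.76, 0.0]
contact_force: [-2.6, -0.7, 1.2]
width: 0.044
gripper_force: 41.3
[-0.12490673  0.60702701  0.01936243]
```

```bash
python3 -m inch '[{"claw":-1,"travel":[0,0,-0.015],"turn":0},{"claw":-1,"travel":[0,0,-0.015],"turn":0}]'
python3 -c "
from h import *
print(get_state()['moment'])"
python3 -m inch '[{"claw":-1,"travel":[0,0,-0.015],"turn":0},{"claw":-1,"travel":[0,0,-0.015],"turn":0}]'
python3 -c "
from h import *
print(get_state()['moment'])"
```

```text
clock: 14.35
position: [0.5592, 0.1652, 0.1717]
ee_rot: [0.0, 0.649, 0.761, 0.0]
contact_force: [-1.1, -0.6, 0.8]
width: 0.0435
gripper_force: 41.2
[-0.04814065  0.2947862  -0.00243621]
clock: 14.55
position: [0.5591, 0.1652, 0.1681]
ee_rot: [-0.0, 0.649, 0.761, -0.0]
contact_force: [-0.5, -0.5, -0.9]
width: 0.0438
gripper_force: 41.2
[-0.09171943  0.14228347  0.03320756]
```

```bash
python3 -m inch '[{"claw":-1,"travel":[0,0,-0.015],"turn":0},{"claw":-1,"travel":[0,0,-0.03],"turn":0},{"claw":-1,"travel":[0,0,-0.045],"turn":0},{"claw":-1,"travel":[0,0,-0.055],"turn":0},{"claw":-1,"travel":[0,0,-0.055],"turn":0}]'
python3 -m inch '[{"claw":-1,"travel":[0,0,-0.01],"turn":0},{"claw":-1,"travel":[0,0,-0.02],"turn":0},{"claw":-1,"travel":[0,0,-0.02],"turn":0}]'
```

```text
clock: 15.05
position: [0.5591, 0.1652, 0.1572]
ee_rot: [-0.0, 0.649, 0.76, -0.0]
contact_force: [-2.0, 0.4, -1.1]
width: 0.0439
gripper_force: 41.1
clock: 15.35
position: [0.5592, 0.1652, 0.1568]
ee_rot: [0.001, 0.649, 0.761, 0.001]
contact_force: [-5.2, -1.5, 16.3]
width: 0.0437
gripper_force: 42.6
```

```bash
python3 -m inch '[{"claw":1,"travel":[0,0,0.02],"turn":0},{"claw":1,"travel":[0,0,0.02],"turn":0},{"claw":1,"travel":[0,0,0.02],"turn":0},{"claw":1,"travel":[0,0,0.2],"turn":0},{"claw":1,"travel":[0,0,0.42],"turn":0}]'
python3 -m inch '[{"claw":1,"travel":[-0.02,-0.22,0],"turn":0},{"claw":1,"travel":[-0.04,-0.44,0],"turn":0},{"claw":1,"travel":[-0.06,-0.66,0],"turn":0},{"claw":1,"travel":[-0.08,-0.88,0],"turn":0},{"claw":1,"travel":[-0.08,-1,0],"turn":0}]'
python3 -m inch '[{"claw":1,"travel":[-0.02,-0.22,0],"turn":0},{"claw":1,"travel":[-0.04,-0.44,0],"turn":0},{"claw":1,"travel":[-0.06,-0.66,0],"turn":0},{"claw":1,"travel":[-0.08,-0.88,0],"turn":0},{"claw":1,"travel":[-0.08,-1,0],"turn":0}]'
python3 -m inch '[{"claw":1,"travel":[-0.02,-0.2,0],"turn":0},{"claw":1,"travel":[-0.03,-0.42,0],"turn":0},{"claw":1,"travel":[-0.03,-0.42,0],"turn":0},{"claw":1,"travel":[-0.03,-0.42,0],"turn":0}]'
python3 - <<'E'
from h import *
s=snap('scene','s6.png');p=get_state();print(np.round(p['position'],4))
cv2.imwrite('pics/c6.png',cv2.resize(s[160:290,190:430],None,fx=3,fy=3,interpolation=cv2.INTER_CUBIC))
E
```

```text
clock: 15.85
position: [0.5578, 0.1649, 0.2357]
ee_rot: [-0.002, 0.649, 0.76, -0.002]
contact_force: [1.1, 0.1, 0.1]
width: 0.0854
gripper_force: 0.0
clock: 16.35
position: [0.5426, -0.0379, 0.2372]
ee_rot: [0.0, 0.65, 0.76, -0.001]
contact_force: [0.7, -0.4, 0.2]
width: 0.0855
gripper_force: 0.0
clock: 16.85
position: [0.5266, -0.2385, 0.237]
ee_rot: [0.0, 0.65, 0.76, -0.001]
contact_force: [0.4, 0.1, -0.5]
width: 0.0852
gripper_force: 0.0
clock: 17.25
position: [0.5209, -0.3196, 0.2366]
ee_rot: [-0.001, 0.65, 0.76, 0.0]
contact_force: [-0.0, 0.6, 0.2]
width: 0.0853
gripper_force: 0.0
[ 0.521  -0.3185  0.2368]
```

View pics/c6.png

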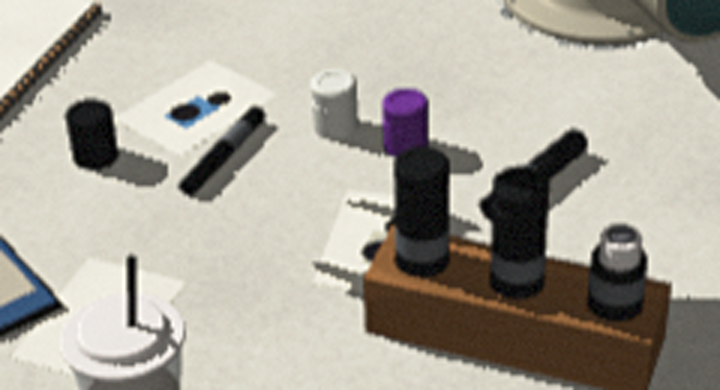

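Right and middle markers are capped flush at crop (422,200) and (520,230). The left one (620,250) is still open, and the last cap stands at (92,133).

```bash
python3 -m inch '[{"claw":1,"travel":[0,0,-0.2],"turn":0},{"claw":1,"travel":[0,0,-0.42],"turn":0},{"claw":1,"travel":[0,0,-0.64],"turn":0},{"claw":1,"travel":[0,0,-0.86],"turn":0},{"claw":1,"travel":[0,0,-0.98],"turn":0}]'
python3 -m inch '[{"claw":1,"travel":[0,0,0],"turn":0},{"claw":-1,"travel":[0,0,0],"turn":0},{"claw":-1,"travel":[0,0,0],"turn":0},{"claw":-1,"travel":[0,0,0],"turn":0},{"claw":-1,"travel":[0,0,0],"turn":0}]'
python3 -m inch '[{"claw":-1,"travel":[0,0,0.15],"turn":0},{"claw":-1,"travel":[0,0,0.4],"turn":0},{"claw":-1,"travel":[0,0,0.65],"turn":0},{"claw":-1,"travel":[0,0,0.9],"turn":0},{"claw":-1,"travel":[0,0,0.97],"turn":0}]'
python3 -m inch '[{"claw":-1,"travel":[0.02,0.2,0],"turn":0},{"claw":-1,"travel":[0.04,0.4,0],"turn":0},{"claw":-1,"travel":[0.06,0.6,0],"turn":0},{"claw":-1,"travel":[0.08,0.8,0],"turn":0},{"claw":-1,"travel":[0.1,1,0],"turn":0}]'
python3 -m inch '[{"claw":-1,"travel":[0.01,0.2,0.04],"turn":0},{"claw":-1,"travel":[0.02,0.4,0.1],"turn":0},{"claw":-1,"travel":[0.03,0.6,0.1],"turn":0},{"claw":-1,"travel":[0.03,0.8,0.1],"turn":0},{"claw":-1,"travel":[0.03,1,0.1],"turn":0}]'
```

```text
clock: 17.8
position: [0.5194, -0.3154, 0.0382]
ee_rot: [-0.003, 0.649, 0.761, 0.0]
contact_force: [-1.1, -0.2, -0.6]
width: 0.0853
gripper_force: 0.0
clock: 18.3
position: [0.5225, -0.3195, 0.0442]
ee_rot: [0.002, 0.649, 0.761, 0.0]
contact_force: [-0.6, 1.3, 5.7]
width: 0.0436
gripper_force: 40.0
clock: 18.8
position: [0.5236, -0.3207, 0.2439]
ee_rot: [0.007, 0.649, 0.76, 0.0]
contact_force: [-0.3, -0.4, -0.6]
width: 0.0433
gripper_force: 40.9
clock: 19.3
position: [0.5411, -0.1174, 0.237]
ee_rot: [0.001, 0.65, 0.76, 0.001]
contact_force: [0.7, -0.8, -0.1]
width: 0.0433
gripper_force: 40.8
clock: 19.8
position: [0.5471, 0.0828, 0.2571]
ee_rot: [0.001, 0.649, 0.76, 0.001]
contact_force: [1.2, 0.2, -1.0]
width: 0.0431
gripper_force: 40.8
```

```bash
python3 -m inch '[{"claw":-1,"travel":[0,0.22,0],"turn":0},{"claw":-1,"travel":[0,0.44,0],"turn":0},{"claw":-1,"travel":[-0.005,0.66,0],"turn":0},{"claw":-1,"travel":[-0.005,0.82,-0.05],"turn":0},{"claw":-1,"travel":[-0.005,0.82,-0.1],"turn":0}]'
python3 -m inch '[{"claw":-1,"travel":[0,0,0],"turn":0},{"claw":-1,"travel":[0,0,0],"turn":0}]'
python3 -c "
from h import *
align(397,395,(204,208,211),(247,249,251),'s7.png')
for z in (.1,.115,.2,.215):print(z,proj('scene',(.546,.2465,z)))"
```

```text
clock: 20.3
position: [0.546, 0.2495, 0.2366]
ee_rot: [-0.0, 0.648, 0.762, 0.002]
contact_force: [-0.8, -0.4, -0.5]
width: 0.0439
gripper_force: 40.8
clock: 20.5
position: [0.546, 0.2442, 0.2361]
ee_rot: [0.0, 0.65, 0.76, -0.0]
contact_force: [0.4, -0.6, -0.2]
width: 0.0433
gripper_force: 40.8
[0.5464 0.244  0.2364] [-0.3 -0.9 -0.6]
204 [24, 31, 49, 120, 220, 229, 225, 173, 59, 35, 79, 47, 21, 32, 23, 19, 20, 24, 71, 86, 47, 27, 31, 29, 27, 24, 4, 63, 211, 216, 212, 210]
208 [20, 18, 17, 2, 66, 222, 229, 109, 29, 20, 70, 53, 51, 38, 35, 25, 16, 41, 83, 74, 25, 18, 16, 16, 14, 15, 16, 103, 217, 218, 213, 211]
211 [18, 13, 51, 82, 104, 169, 172, 72, 23, 24, 23, 14, 16, 14, 20, 22, 27, 25, 22, 21, 20, 13, 23, 17, 19, 6, 46, 172, 216, 215, 214, 209]
247 [151, 167, 168, 174, 183, 198, 213, 174, 51, 5, 18, 65, 105, 145, 127, 113, 113, 117, 117, 118, 116, 112, 112, 97, 37, 3, 77, 225, 223, 216, 217, 217]
249 [153, 155, 149, 148, 148, 146, 149, 97, 28, 8, 12, 19, 29, 65, 87, 88, 104, 106, 106, 93, 92, 78, 48, 9, 2, 13, 90, 223, 221, 217, 212, 211]
251 [158, 158, 160, 162, 158, 166, 162, 81, 31, 21, 14, 14, 17, 24, 22, 23, 28, 26, 30, 17, 14, 12, 11, 15, 4, 32, 134, 221, 217, 218, 220, 221]
low [(206, [28, 23, 26]), (207, [17, 17, 36]), (208, [25, 16, 41]), (209, [66, 55, 74]), (210, [53, 52, 62]), (211, [22, 27, 25]), (212, [10, 8, 17]), (213, [15, 17, 9]), (214, [19, 24, 16]), (215, [14, 15, 16]), (216, [23, 14, 15]), (217, [14, 15, 16]), (218, [9, 16, 21]), (219, [19, 10, 23]), (220, [20, 15, 18]), (221, [15, 12, 22]), (222, [21, 15, 12]), (223, [13, 18, 15]), (224, [20, 11, 14]), (225, [13, 12, 15])]
0.1 [394.59534331 250.43139511]
0.115 [395.04812828 245.81458418]
0.2 [397.74739408 218.29158612]
0.215 [398.24871157 213.17991457]
```

```bash
python3 -m inch '[{"claw":-1,"travel":[0,0.02,0],"turn":0},{"claw":-1,"travel":[0,0.02,-0.12],"turn":0},{"claw":-1,"travel":[0,0.02,-0.23],"turn":0},{"claw":-1,"travel":[0,0.02,-0.26],"turn":0},{"claw":-1,"travel":[0,0.02,-0.275],"turn":0}]'
python3 -m inch '[{"claw":-1,"travel":[0,0,-0.015],"turn":0},{"claw":-1,"travel":[0,0,-0.015],"turn":0}]'
python3 -c "
from h import *
print(get_state()['moment'])"
```

```text
clock: 21.05
position: [0.546, 0.2486, 0.1806]
ee_rot: [-0.0, 0.65, 0.76, -0.0]
contact_force: [-1.6, 0.7, 4.5]
width: 0.0436
gripper_force: 41.2
clock: 21.25
position: [0.5463, 0.2491, 0.1787]
ee_rot: [0.0, 0.649, 0.76, 0.0]
contact_force: [-1.2, -0.6, 0.9]
width: 0.0433
gripper_force: 41.0
[-0.11931491  0.3766397   0.03439136]
```

Bevel touched, then it slipped in. I'll push it down gently.

```bash
python3 -m inch '[{"claw":-1,"travel":[0,0,-0.015],"turn":0},{"claw":-1,"travel":[0,0,-0.03],"turn":0},{"claw":-1,"travel":[0,0,-0.03],"turn":0}]'
python3 -m inch '[{"claw":-1,"travel":[0,0,-0.015],"turn":0},{"claw":-1,"travel":[0,0,-0.03],"turn":0},{"claw":-1,"travel":[0,0,-0.045],"turn":0},{"claw":-1,"travel":[0,0,-0.06],"turn":0},{"claw":-1,"travel":[0,0,-0.06],"turn":0}]'
python3 -m inch '[{"claw":-1,"travel":[0,0,-0.01],"turn":0},{"claw":-1,"travel":[0,0,-0.02],"turn":0},{"claw":-1,"travel":[0,0,-0.02],"turn":0}]'
```

```text
clock: 21.55
position: [0.546, 0.2491, 0.1711]
ee_rot: [0.0, 0.649, 0.761, -0.0]
contact_force: [-0.2, 0.5, -0.6]
width: 0.0434
gripper_force: 40.8
clock: 22.05
position: [0.546, 0.2492, 0.1598]
ee_rot: [-0.0, 0.649, 0.76, 0.0]
contact_force: [-2.6, -0.6, 2.2]
width: 0.0437
gripper_force: 41.1
clock: 22.35
position: [0.5461, 0.2494, 0.1594]
ee_rot: [0.0, 0.649, 0.761, 0.001]
contact_force: [-5.1, -1.6, 18.4]
width: 0.0435
gripper_force: 42.8
```

Home at .1594 (rim about .115). Release, rise and check.

```bash
python3 -m inch '[{"claw":1,"travel":[0,0,0.02],"turn":0},{"claw":1,"travel":[0,0,0.02],"turn":0},{"claw":1,"travel":[0,0,0.02],"turn":0},{"claw":1,"travel":[0,0,0.2],"turn":0},{"claw":1,"travel":[0,0,0.42],"turn":0}]'
python3 -m inch '[{"claw":1,"travel":[-0.15,0,0.2],"turn":0},{"claw":1,"travel":[-0.35,0,0.3],"turn":0},{"claw":1,"travel":[-0.55,0,0.3],"turn":0},{"claw":1,"travel":[-0.7,0,0.3],"turn":0},{"claw":1,"travel":[-0.7,0,0.3],"turn":0}]'
python3 - <<'E'
from h import *
s=snap('scene','s8.png');t=snap('top','t8.png')
a=cv2.resize(s[150:310,180:500],None,fx=2.3,fy=2.3);b=cv2.resize(t[100:310,120:500],(a.shape[1],230))
cv2.imwrite('pics/c8.png',np.vstack([a,b[:, :]])[:600])
E
```

```text
clock: 22.85
position: [0.5449, 0.2487, 0.2373]
ee_rot: [-0.002, 0.649, 0.76, -0.003]
contact_force: [1.4, 0.6, 0.2]
width: 0.0855
gripper_force: 0.0
clock: 23.35
position: [0.4024, 0.2491, 0.2999]
ee_rot: [-0.001, 0.649, 0.761, -0.0]
contact_force: [1.3, 0.5, -0.4]
width: 0.0847
gripper_force: 0.0
```

View pics/c8.png

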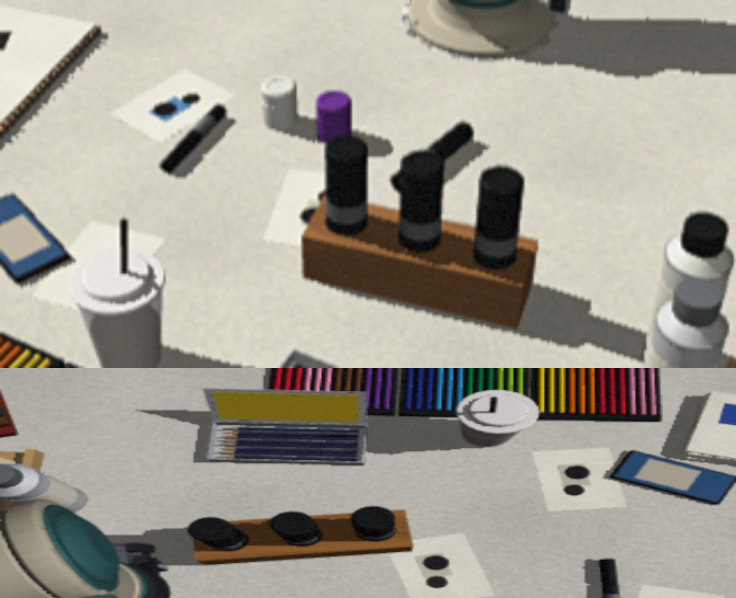

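All three caps sit flush and level at crop (347,185), (421,200) and (498,218). The drink, cans, pens and phone are unmoved and the gripper is clear.

```bash
python3 -c "
from rig import ticket
print(ticket.sign_off())"
```

```text
the job is handed in; nothing more can be done
None
```

All three markers are capped fully home and upright in the block, the bystanders look unmoved in the final pictures, and the job was handed in at about 23 s; the sign-off gave no verdict.

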